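Seat a board in the jig and snap the toggle clamp shut

ROBOT

A 6-joint arm with a two-finger parallel gripper is mounted at the origin on the work surface. World frame = base frame: x ahead of the robot, y to its left, z up, the work surface at z = 0. Lengths are in mm, angles in degrees, forces in N, time in s.
With the tool pointing down it reaches from about 350 to 850 mm from the base axis. Payload 8.1 kg.
Tool frame: the origin (TCP) lies at the very end of the fingers, on their centre line; the grasp point (between the pads) lies 19 mm behind it; z points along the fingers, y is the line along which they close (so a half turn about z gives the same grasp; the last joint's range is limited). The gripper opens to 85 mm and grips with 20 to 120 N. Pads are 22 mm wide; open, the fingers measure 114 mm over their backs; the gripper's body (76 mm by 85 mm) begins 54 mm behind the grasp point. The pads swing forward as they close: fully open they stand 13 mm farther back than shut.
Start: joints at [71.883, 7.471, 85.268, -0, 87.261, -4.893], TCP at [137.231, 584.1, 231.292] pointing down, gripper open.
Joint ranges: [-169.43, 169.43], [-51.17, 129.36], [1.28, 143.12], [-76.62, 256.62], [0, 156.53], [-152.29, 152.29]. Speed limits (degrees/s): [136.94, 136.94, 159.86, 180, 180, 180].

INTERFACE

Orientations are given as [roll, pitch, yaw] about the fixed x, y, z axes, in that order (R = Rz(yaw) Ry(pitch) Rx(roll)).
In Python, from bench import sense, eyes, job, models gives the robot as it stands. The module is installed in compiled form; this text tells all that it offers.
- The arm moves only by the tool apply_moves, never from a script. Its argument "rows" is a list of rows, each a list of 6 numbers: the shift along the tool's x, y, z in mm, then the turn, a rotation vector about the tool's x, y, z in rad. In form: [[dx, dy, dz, rx, ry, rz], ...]. A call has exactly 5 rows; each row shifts and turns the commanded pose from where the row before left it, along the tool's axes as they then stand; what a row does not reach is not made up. A row lasts 1/8 s, in which the tool goes at most 62.5 mm and 10.7 degrees, less where a joint would pass 70% of its speed; a pose out of reach is approached as far as the arm can. A call is refused whole if a number of a shift passes 62.5 or a number of a turn 0.188, either way. A call with a gripper value outside its range is refused whole. "fingers" is the finger opening in mm, from 0 to 85.4, set as the call begins (left out, the last holds). The fingers move at their own pace and stop on an object; "grip_force" is the grip in N (left out, the last holds). Time passes only in rows, so rows that do not move let the fingers close, or fill a call up. It gives the time, the measured TCP pose, the force, the opening and the grip force at its end, in the units of the state.
- sense(): the state, without advancing time (a new reading comes with each control period).
- eyes.snapshot(name): name is "scene" or "top" or "wrist"; returns (picture, depth): 384x512x3 uint8, red, green, blue; 384x512 float32, mm along the optical axis (not along the pixel's ray), 0 where there is no reading.
- eyes.get_calibration(name): a dict with "intrinsics" (3x3 intrinsics, pixels), "R" (3x3) and "t" (3): a world point X has camera coordinates R X + t; the wrist camera has in their place "mount" (4x4, takes a point from camera to tool coordinates, whose origin is the TCP and whose axes are the flange's). Camera axes: x right, y down, z forward; pixel columns grow to the right and rows downward; lengths in mm; the calibration is good to about 2 mm. A picture is of the moment at which its call begins: read the wrist's pose just before it. get_calibration takes no time and is no camera call.
- job.hand_in(): hands the job in; it is judged then, once.
Trained networks look in the newest picture that a camera, given by its name, has taken for a name from the list of things; names that differ only in an ending like _2 or _b are one class to them, and where a whole thing is asked for, a point or a joint stands for the part that bears it (a point fixed in the world has none). Each returns a list of dicts, best first, with "confidence" (0 to 1); they miss things now and then, are a little off and sometimes report something else, mostly with a low value. They report only what shows in the picture. A call takes as long as a camera call. They do not tell look-alikes from the thing itself.
- models.boxes_of(name, camera): "xyz" ([x, y, z] in mm, in world coordinates, good to about 4 mm: the middle of the surface that is visible of it).
- models.cut_out(name, camera): "pixels" (384x512 bool, what is visible of it).
- models.place_of(name, camera): "xyz" ([x, y, z] in mm, in world coordinates, good to about 4 mm: a listed point, or the origin of a listed thing).
The state is a dict: "time": time; "joint_pos": joint angles; "qd": joint speeds; "joint_efforts": joint torques, N m; "tool_pos": TCP position; "tcp_rot": TCP orientation; "ft_force": force on the tool from outside, world axes, zero at the start; "wrist_torque": the same for the moment, N m; "finger_gap": finger opening in mm; "grip_force": force on a finger pad.
Only numpy, scipy, OpenCV 4.12 (cv2) and the standard library are available. Lean on these libraries where they do the work, as an engineer would, in place of code of your own. Each camera call takes 0.05 s, during which the arm holds its last target. There are 200 camera calls.

TASK

Get the board ready for work in the plywood jig: with the fingertips push it along its channel, without lifting it, until it is right up against the end stop; then flip the toggle clamp's lever over past centre so that it snaps down onto the board and holds it there. Do not pick anything up, and leave the tools and supplies on and around the jig where they stand.

Things in the scene. Friction and masses are not known exactly. Their poses are not given: they have to be found in the camera images.
- jig: Plywood base plate 240 (x) x 340 (y) x 18 mm high, screwed to the bench; origin at the centre of its underside. On it a channel 65 mm wide runs along the jig's y, its middle at jig x = +30 mm, its floor the top of the plate; open at its -y end, closed at +y by the end stop. Far rail 16 mm, near rail (jig x -12.5 to -2.5 mm) 10 mm high above the plate.
- stop (a point): Middle of the end stop's face at the channel floor: jig x = +30, y = +140 mm, 18 mm above the bench. The stop is a dark wooden block 79 mm wide and 30 mm high above the plate, facing the jig's -y.
- board: Loose wooden board lying in the channel, 60 (x) x 160 (y) x 22 mm high, about 0.1 to 0.2 kg; origin at the centre of its underside. It slides along the jig's y. Against the stop its origin is at y = +60 mm in the jig's frame; it starts 60 to 110 mm short of that.
- clamp: The toggle clamp: steel bracket 36 (x) x 44 (y) x 50 mm high, screwed on the plate at the near (-x) side of the channel: jig x = -32 mm, jig y between +15 and +85 mm (differs from run to run), same yaw as the jig; origin at the centre of its underside. Its lever swings in the bracket's xz plane.
- lever_hinge (a point): The lever's pivot, 42 mm above the bracket's origin (60 mm above the work surface); the pivot's axis is along the jig's y.
- lever_tip (a point): Outer end of the lever, 95 mm from the pivot. The lever is a 13 mm wide flat steel bar (8 mm thick) that ends in a round black rubber grip 18 mm thick over its last 42 mm; a rubber foot (14 mm wide) stands out 20 mm from the side that faces the board, 50 mm from the pivot.
- lever (a joint): Lever angle (rad). 0 = open, leaning 0.55 back from upright, away from the board (jig -x); grows towards +x: 0.55 upright, 2.12 level with the foot on the board (limit 2.25 with no board under it). A spring drives it from dead centre (about 0.8) to either end: 4 to 8 N on the grip start it from open; from 1.0 on it goes over by itself within a second and presses with some 8 N.
- glue: White glue bottle, 36 mm diameter, 110 mm high, standing on the jig's near side towards -y; origin at the centre of its underside. To be left alone.
- tin: Small steel tin, 40 mm diameter, 35 mm high, standing on the jig beyond the far rail; origin at the centre of its underside. To be left alone.
- tape: Grey tape measure, 70 x 35 x 60 mm, on the bench; origin at the centre of its underside. To be left alone.
- paint: Steel paint can, 104 mm diameter, 120 mm high, on the bench; origin at the centre of its underside. To be left alone.
- mug: White mug, 80 mm diameter, 95 mm high, on the bench; origin at the centre of its underside. To be left alone.
- hammer: Hammer lying on the bench along its own x; origin under it. To be left alone.
- offcut: Wood offcut, 90 x 50 x 35 mm, on the bench; origin at the centre of its underside. To be left alone.
There are look-alikes about, which are no part of the job. What is shaped like the board but green or yellow is not meant.

How it is judged:
By the outcome, as a careful person would: the job done as asked, in the order asked, and still so for the second after the job is handed in, with the robot touching nothing.
It also fails if it takes over 48 s, if anything falls off the work surface, if the arm or the gripper's body presses on something with over 40 N, if the wrist force passes 120 N, or if a joint passes its speed limit or range.

## Working session

There is one attempt and no reset: what is moved stays moved. The work goes in short steps, Python scripts to look and compute and a tool call to move; the robot and the scene stay as the last step left them, time stands still between calls to the robot, and variables do not carry over. Pictures are saved under pics/ and viewed, at most 10 in all, crops included, and the job is handed in when it is done.

Besides the shell and the picture viewer there is one more tool, called by a JSON object that holds its "fn" and its "kwargs", one argument or row to a line. apply_moves: Moves the arm, as the interface text tells. Its arguments: {"type":"object","properties":{"rows":{"type":"array"},"fingers":{"type":"number"},"grip_force":{"type":"number"}},"required":["rows"]}

```bash
mkdir -p pics; cat > h.py <<'E'
import numpy as np,cv2
from bench import sense,eyes,job,models
def snap(n,f):
    p,d=eyes.snapshot(n); cv2.imwrite('pics/'+f,cv2.cvtColor(p,cv2.COLOR_RGB2BGR)); return p,d
def world(n,u,v,d):
    c=eyes.get_calibration(n);K=np.array(c['intrinsics'])
    X=np.linalg.inv(K)@np.array([u,v,1])*d
    return np.array(c['R']).T@(X-np.array(c['t']))
E
python3 - <<'E'
from h import *
s=sense();print(s['time'],s['tool_pos'],s['tcp_rot'],s['ft_force'])
for cam in ('scene','top'):
    p,d=snap(cam,cam+'1.png')
    for n in ['jig','stop','board','clamp','lever_hinge','lever_tip','glue']:
        print(cam,n,[(np.round(r['xyz']),round(r['confidence'],2)) for r in models.place_of(n,cam)[:3]])
a=cv2.imread('pics/scene1.png');b=cv2.imread('pics/top1.png')
E
```

```text
0.0 [137.06424926 583.56759355 230.24034872] [-1.79894332e+02 -9.51209640e-03  1.66775425e+02] [-0.45093456 -0.30499434 -0.25280532]
scene jig [(array([582.,  26.,  -3.]), 0.82), (array([571., 472.,   4.]), 0.68)]
scene stop [(array([598., 166.,  14.]), 0.77)]
scene board [(array([605.,  -6.,  18.]), 0.8), (array([ 309., -209.,    6.]), 0.74), (array([676., 319.,   1.]), 0.66)]
scene clamp [(array([538.,  90.,  19.]), 0.92)]
scene lever_hinge [(array([546.,  94.,  60.]), 0.87)]
scene lever_tip [(array([492.,  87., 138.]), 0.64)]
scene glue [(array([ 496., -100.,   20.]), 0.71)]
top jig []
top stop [(array([593., 165.,  21.]), 0.93), (array([608.,  -1.,  19.]), 0.37)]
top board [(array([306., 173.,   0.]), 0.94), (array([609.,  -3.,  21.]), 0.85), (array([682., 317.,  -2.]), 0.72)]
top clamp [(array([540.,  94.,  16.]), 0.47), (array([ 331., -361.,   -1.]), 0.43)]
top lever_hinge [(array([538.,  92.,  61.]), 0.47)]
top lever_tip [(array([490.,  85., 143.]), 0.53)]
top glue [(array([496., -98.,  20.]), 0.46)]
```

View pics/scene1.png

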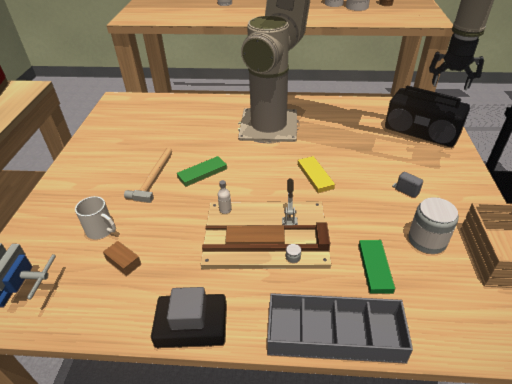

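View pics/top1.png

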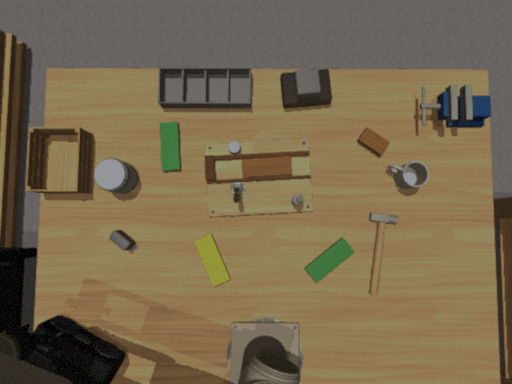

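The scene picture shows the jig in front of the robot: stop at about (323,236), brown board at (255,236), lever standing up at (290,195), glue at (224,198) and tin at (293,253). The top picture agrees, with the stop at (210,168) and the board at (267,168). The green and yellow boards are decoys. Next I measure the yaw and the board's ends.

```bash
python3 - <<'E'
from h import *
for cam in('top','scene'):
    p,d=eyes.snapshot(cam)
    c=eyes.get_calibration(cam);K=np.array(c['intrinsics']);R=np.array(c['R']);t=np.array(c['t'])
    for nm in('board','clamp','lever_tip'):
      for r in models.cut_out(nm,cam)[:4]:
        v,u=np.nonzero(r['pixels']&(d>0)); 
        if len(u)<8: continue
        P=(np.linalg.inv(K)@np.vstack([u,v,np.ones(len(u))])*d[v,u]).T; W=(P-t)@R
        m=np.median(W,0)
        if not(430<m[0]<700 and -150<m[1]<200): continue
        if nm=='board': W=W[abs(W[:,2]-np.median(W[:,2]))<6]
        (cx,cy),(w,h),a=cv2.minAreaRect(W[:,:2].astype(np.float32))
        print(cam,nm,round(r['confidence'],2),'rect',np.round([cx,cy,w,h,a],1),'z',np.percentile(W[:,2],[3,50,97]).round(),'x',np.percentile(W[:,0],[2,98]).round(),'y',np.percentile(W[:,1],[2,98]).round())
E
```

```text
top board 0.78 rect [610.1  -3.1  62.4 159.7   3.9] z [35. 40. 45.] x [579. 639.] y [-78.  73.]
top clamp 0.7 rect [524.6  90.2  68.6  39.4   0.6] z [ 19.  67. 141.] x [493. 558.] y [ 71. 110.]
top lever_tip 0.57 rect [517.4  95.   60.6  26.8   5.4] z [ 16. 117. 143.] x [490. 546.] y [ 80. 107.]
scene board 0.82 rect [6.118e+02 6.000e-01 6.880e+01 1.598e+02 4.500e+00] z [35. 39. 42.] x [580. 641.] y [-75.  77.]
scene clamp 0.74 rect [526.6  94.   57.1  37.5   1.3] z [ 19.  65. 137.] x [501. 553.] y [ 77. 110.]
scene lever_tip 0.58 rect [512.1  91.2  79.1  14.2   3.7] z [ 58. 109. 140.] x [498. 548.] y [ 84. 100.]
```

{"fn": "apply_moves", "kwargs": {
  "rows": [
    [0,0,0,0,0,-0.15],
    [0,0,0,0,0,-0.15],
    [-28,-50,0,0,0,0],
    [-28,-50,0,0,0,0],
    [-28,-50,0,0,0,0]
  ],
  "fingers": 0,
  "grip_force": 40
}}

```text
time: 1.82
tool_pos: [232.0, 438.9, 231.3]
tcp_rot: [180.0, 0.0, -176.0]
ft_force: [0.3, 0.4, 0.3]
finger_gap: 0.2
grip_force: 0.0
```

{"fn": "apply_moves", "kwargs": {
  "rows": [
    [-28,-50,0,0,0,0],
    [-28,-50,0,0,0,0],
    [-28,-50,0,0,0,0],
    [-28,-50,0,0,0,0],
    [-28,-50,0,0,0,0]
  ]
}}

```text
time: 2.45
tool_pos: [389.2, 198.9, 231.7]
tcp_rot: [180.0, 0.1, -176.0]
ft_force: [1.0, 0.5, 0.8]
finger_gap: 0.4
grip_force: 0.0
```

{"fn": "apply_moves", "kwargs": {
  "rows": [
    [-28,-50,0,0,0,0],
    [-28,-50,0,0,0,0],
    [-28,-50,0,0,0,0],
    [-28,-50,0,0,0,0],
    [-28,-50,0,0,0,0]
  ]
}}

```text
time: 3.08
tool_pos: [546.2, -41.0, 231.5]
tcp_rot: [180.0, 0.0, -176.0]
ft_force: [0.5, -0.4, 0.8]
finger_gap: 0.1
grip_force: 0.0
```

{"fn": "apply_moves", "kwargs": {
  "rows": [
    [-33,-46,0,0,0,0],
    [-33,-46,0,0,0,0],
    [0,0,0,0,0,0],
    [0,0,0,0,0,0],
    [0,0,0,0,0,0]
  ]
}}

```text
time: 3.7
tool_pos: [617.3, -125.3, 232.0]
tcp_rot: [-180.0, 0.0, -176.0]
ft_force: [0.5, 0.3, -0.5]
finger_gap: 0.1
grip_force: 0.0
```

```bash
python3 - <<'E'
from h import *
s=sense();print(s['time'],s['tool_pos'],s['tcp_rot'])
p,d=snap('wrist','w1.png')
for n in ['stop','board','lever_hinge','lever_tip','glue']:
    print(n,[(np.round(r['xyz']),round(r['confidence'],2)) for r in models.place_of(n,'wrist')[:3]])
E
```

```text
3.7 [ 617.25142906 -125.2643154   232.00644785] [-1.79998447e+02  4.62685555e-02 -1.75965801e+02]
stop []
board [(array([608.,  -1.,  20.]), 0.89), (array([545.,  89.,  19.]), 0.22)]
lever_hinge [(array([538.,  92.,  58.]), 0.73)]
lever_tip []
glue [(array([500., -99.,  22.]), 0.61)]
```

View pics/w1.png

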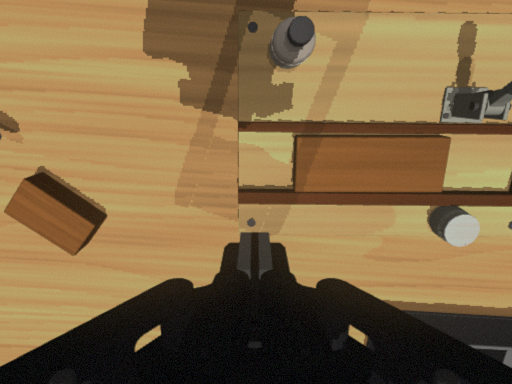

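Wrist view: the board spans columns 293 to 447 and rows 136 to 193, square to the tool. The glue is at (293,42), well clear, and the fingers stand over the empty channel before the board's end. Next I go down and push.

{"fn": "apply_moves", "kwargs": {
  "rows": [
    [0,0,50,0,0,0],
    [0,0,50,0,0,0],
    [0,0,50,0,0,0],
    [0,0,40,0,0,0],
    [0,0,12,0,0,0]
  ]
}}

```text
time: 4.62
tool_pos: [615.0, -125.5, 26.0]
tcp_rot: [179.9, -0.3, -176.0]
ft_force: [-0.7, -0.4, -0.8]
finger_gap: -0.0
grip_force: 0.0
```

{"fn": "apply_moves", "kwargs": {
  "rows": [
    [0,0,2,0,0,0],
    [0,4,0,0,0,0],
    [0,5,0,0,0,0],
    [0,6,0,0,0,0],
    [0,6,0,0,0,0]
  ]
}}

```text
time: 5.25
tool_pos: [616.3, -104.9, 27.8]
tcp_rot: [-180.0, 0.0, -176.0]
ft_force: [0.2, 0.2, 0.9]
finger_gap: 0.1
grip_force: 0.0
```

{"fn": "apply_moves", "kwargs": {
  "rows": [
    [0,6,0,0,0,0],
    [0,6,0,0,0,0],
    [0,6,0,0,0,0],
    [0,6,0,0,0,0],
    [0,6,0,0,0,0]
  ]
}}

```text
time: 5.88
tool_pos: [614.0, -75.2, 27.3]
tcp_rot: [-180.0, 0.0, -176.0]
ft_force: [0.5, -0.5, -0.5]
finger_gap: 0.2
grip_force: 0.5
```

{"fn": "apply_moves", "kwargs": {
  "rows": [
    [0,8,0,0,0,0],
    [0,8,0,0,0,0],
    [0,8,0,0,0,0],
    [0,8,0,0,0,0],
    [0,8,0,0,0,0]
  ]
}}

```text
time: 6.5
tool_pos: [611.2, -35.0, 27.3]
tcp_rot: [180.0, -0.0, -176.0]
ft_force: [0.4, 0.1, 0.2]
finger_gap: 0.0
grip_force: 0.5
```

```bash
python3 - <<'E'
from h import *
s=sense();print(s['time'],s['tool_pos'],s['ft_force'])
p,d=snap('scene','s2.png')
cv2.imwrite('pics/s2c.png',cv2.resize(cv2.cvtColor(p[170:280,190:340],cv2.COLOR_RGB2BGR),None,fx=5,fy=5))
for n in ['stop','board']:
    print(n,[(np.round(r['xyz']),round(r['confidence'],2)) for r in models.place_of(n,'scene')[:3]])
E
```

```text
6.5 [611.1565878  -35.02512221  27.29146794] [0.39026854 0.10450264 0.15541403]
stop [(array([601., 170.,  11.]), 0.83)]
board [(array([677., 315.,   0.]), 0.77), (array([599.,  55.,  19.]), 0.76), (array([ 312., -210.,    3.]), 0.7)]
```

View pics/s2c.png

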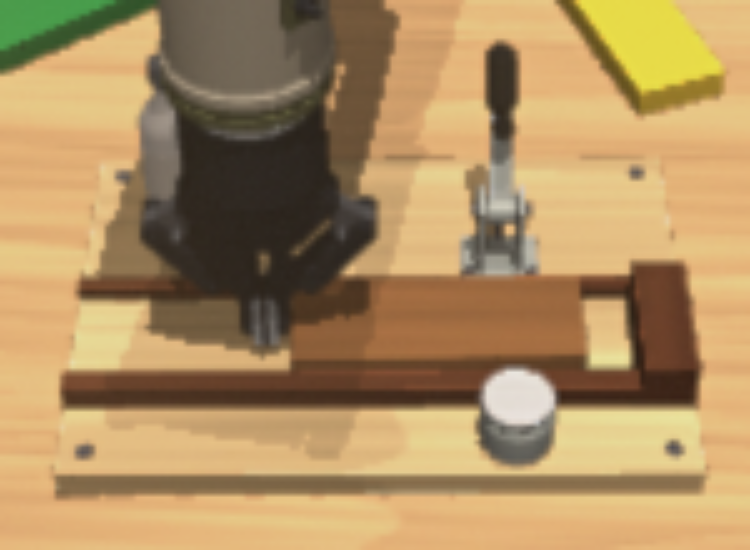

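The crop shows the board moving along the channel, its +y end at (585,340) and the stop face at about (633,340), so roughly 26 mm is left. I push on slowly until there is contact force.

{"fn": "apply_moves", "kwargs": {
  "rows": [
    [0,4,0,0,0,0],
    [0,4,0,0,0,0],
    [0,4,0,0,0,0],
    [0,4,0,0,0,0],
    [0,3,0,0,0,0]
  ]
}}

```text
time: 7.28
tool_pos: [609.9, -16.4, 27.3]
tcp_rot: [180.0, -0.0, -176.0]
ft_force: [-0.2, -1.6, -0.2]
finger_gap: -0.1
grip_force: 0.4
```

{"fn": "apply_moves", "kwargs": {
  "rows": [
    [0,1,0,0,0,0],
    [0,1,0,0,0,0],
    [0,1,0,0,0,0],
    [0,1,0,0,0,0],
    [0,1,0,0,0,0]
  ]
}}

```text
time: 7.9
tool_pos: [609.5, -11.7, 27.3]
tcp_rot: [-180.0, -0.0, -176.0]
ft_force: [0.8, -0.1, 0.2]
finger_gap: -0.3
grip_force: 0.4
```

{"fn": "apply_moves", "kwargs": {
  "rows": [
    [0,1,0,0,0,0],
    [0,1,0,0,0,0],
    [0,0.5,0,0,0,0],
    [0,0.5,0,0,0,0],
    [0,0,0,0,0,0]
  ]
}}

```text
time: 8.52
tool_pos: [609.3, -8.6, 27.3]
tcp_rot: [180.0, -0.0, -176.0]
ft_force: [-0.3, -0.1, 0.5]
finger_gap: 0.4
grip_force: 0.1
```

{"fn": "apply_moves", "kwargs": {
  "rows": [
    [0,0.5,0,0,0,0],
    [0,0.5,0,0,0,0],
    [0,0.5,0,0,0,0],
    [0,0.5,0,0,0,0],
    [0,0,0,0,0,0]
  ]
}}

```text
time: 9.15
tool_pos: [609.2, -7.5, 27.3]
tcp_rot: [-179.9, -0.0, -176.0]
ft_force: [-0.5, -5.4, -0.6]
finger_gap: 0.2
grip_force: 2.7
```

{"fn": "apply_moves", "kwargs": {
  "rows": [
    [0,0.5,0,0,0,0],
    [0,0.5,0,0,0,0],
    [0,0,0,0,0,0],
    [0,0,0,0,0,0],
    [0,0,0,0,0,0]
  ]
}}

```text
time: 9.78
tool_pos: [609.1, -7.3, 27.4]
tcp_rot: [-179.9, -0.0, -176.1]
ft_force: [-1.1, -9.2, 0.6]
finger_gap: 0.3
grip_force: 4.4
```

```bash
python3 - <<'E'
from h import *
s=sense();print(s['time'],s['tool_pos'],s['ft_force'])
p,d=snap('scene','s3.png')
cv2.imwrite('pics/s3c.png',cv2.resize(cv2.cvtColor(p[170:280,190:340],cv2.COLOR_RGB2BGR),None,fx=5,fy=5))
for n in ['lever_hinge','lever_tip','board']:
    print(n,[(np.round(r['xyz']),round(r['confidence'],2)) for r in models.place_of(n,'scene')[:3]])
E
```

```text
9.775 [609.09629971  -7.30995804  27.35617112] [-1.14766732 -9.22626613  0.61533554]
lever_hinge [(array([542.,  94.,  56.]), 0.76)]
lever_tip [(array([491.,  88., 140.]), 0.52)]
board [(array([598.,  83.,  18.]), 0.95), (array([306., 173.,   3.]), 0.78), (array([679., 320.,   0.]), 0.77)]
```

View pics/s3c.png

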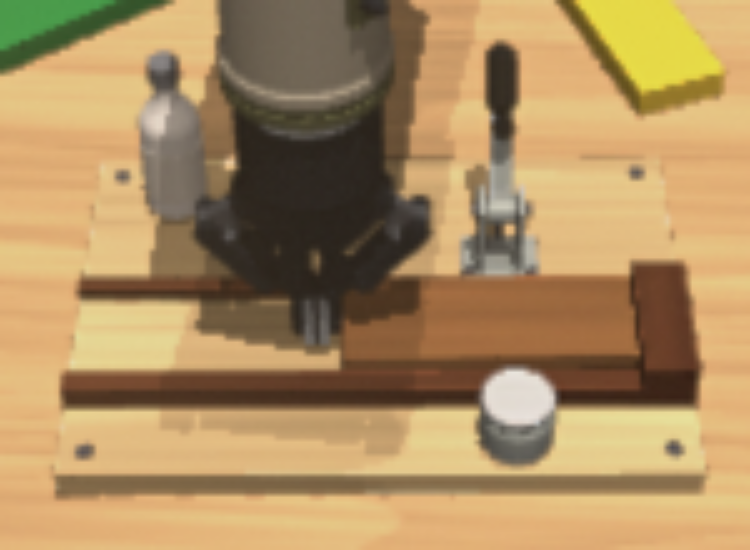

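The board's end face now meets the stop (crop, about 640,340). I back off, lift, and go round behind the lever.

{"fn": "apply_moves", "kwargs": {
  "rows": [
    [0,-6,0,0,0,0],
    [0,-12,0,0,0,0],
    [0,0,-40,0,0,0],
    [0,0,-55,0,0,0],
    [0,0,-55,0,0,0]
  ]
}}

```text
time: 10.6
tool_pos: [610.1, -24.0, 178.7]
tcp_rot: [180.0, -0.0, -176.0]
ft_force: [2.1, -0.3, -0.1]
finger_gap: 0.0
grip_force: 0.0
```

{"fn": "apply_moves", "kwargs": {
  "rows": [
    [0,0,-50,0,0,0],
    [41,31,0,0,0,0],
    [41,31,0,0,0,0],
    [41,31,0,0,0,0],
    [41,30,0,0,0,0]
  ]
}}

```text
time: 11.22
tool_pos: [437.0, 88.3, 227.4]
tcp_rot: [180.0, 0.0, -176.0]
ft_force: [0.3, 0.5, 0.1]
finger_gap: 0.4
grip_force: 0.0
```

{"fn": "apply_moves", "kwargs": {
  "rows": [
    [0,0,0,0,0,0],
    [0,0,40,0,0,0],
    [0,0,40,0,0,0],
    [0,0,30,0,0,0],
    [0,0,0,0,0,0]
  ]
}}

```text
time: 11.85
tool_pos: [436.7, 87.0, 115.0]
tcp_rot: [-180.0, -0.3, -176.1]
ft_force: [-0.1, 0.1, 0.2]
finger_gap: -0.1
grip_force: 0.0
```

```bash
python3 - <<'E'
from h import *
s=sense();print(s['time'],s['tool_pos'],s['ft_force'])
p,d=snap('scene','s4.png')
cv2.imwrite('pics/s4c.png',cv2.resize(cv2.cvtColor(p[150:280,190:340],cv2.COLOR_RGB2BGR),None,fx=4.5,fy=4.5))
for n in ['lever_hinge','lever_tip','board']:
    print(n,[(np.round(r['xyz']),round(r['confidence'],2)) for r in models.place_of(n,'scene')[:3]])
E
```

```text
11.85 [436.74289333  87.04536469 114.98666709] [-0.07003616  0.12421663  0.19796754]
lever_hinge [(array([540.,  94.,  60.]), 0.91), (array([583.,  28.,  -3.]), 0.38)]
lever_tip [(array([492.,  85., 142.]), 0.5)]
board [(array([675., 318.,  -1.]), 0.92), (array([305., 172.,   3.]), 0.9), (array([600.,  85.,  16.]), 0.85)]
```

View pics/s4c.png

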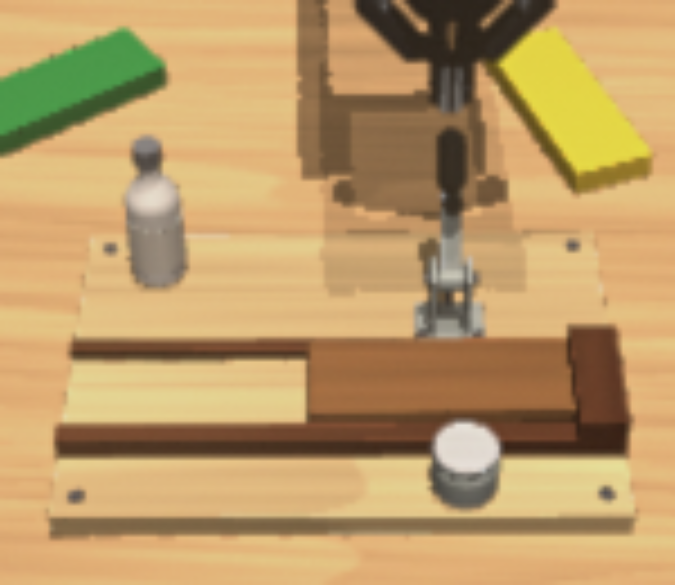

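The fingers at (452,90) are lined up behind the lever's grip at (452,165), and the board is still at the stop. Now I push the lever.

{"fn": "apply_moves", "kwargs": {
  "rows": [
    [-10,0,0,0,0,0],
    [-10,0,0,0,0,0],
    [-10,0,0,0,0,0],
    [-6,0,0,0,0,0],
    [-6,0,0,0,0,0]
  ]
}}

```text
time: 12.68
tool_pos: [479.1, 90.3, 117.0]
tcp_rot: [-180.0, -0.2, -176.0]
ft_force: [-9.3, -2.1, 7.6]
finger_gap: 0.4
grip_force: 4.7
```

{"fn": "apply_moves", "kwargs": {
  "rows": [
    [-6,0,0,0,0,0],
    [-6,0,0,0,0,0],
    [-6,0,0,0,0,0],
    [-6,0,0,0,0,0],
    [-6,0,0,0,0,0]
  ]
}}

```text
time: 13.3
tool_pos: [510.4, 92.7, 117.2]
tcp_rot: [-180.0, -0.0, -176.0]
ft_force: [-2.2, -1.1, 1.9]
finger_gap: -0.1
grip_force: 1.4
```

{"fn": "apply_moves", "kwargs": {
  "rows": [
    [-6,0,0,0,0,0],
    [-6,0,0,0,0,0],
    [-6,0,0,0,0,0],
    [-6,0,0,0,0,0],
    [-6,0,0,0,0,0]
  ]
}}

```text
time: 13.92
tool_pos: [540.5, 94.9, 117.1]
tcp_rot: [180.0, 0.0, -176.0]
ft_force: [-0.1, -0.8, -0.3]
finger_gap: 0.1
grip_force: 0.1
```

{"fn": "apply_moves", "kwargs": {
  "rows": [
    [-6,0,0,0,0,0],
    [-6,0,0,0,0,0],
    [-4,0,0,0,0,0],
    [0,0,0,0,0,0],
    [0,0,0,0,0,0]
  ]
}}

```text
time: 14.55
tool_pos: [555.9, 95.9, 117.2]
tcp_rot: [180.0, -0.0, -176.0]
ft_force: [-0.2, 0.0, -0.4]
finger_gap: -0.1
grip_force: 0.0
```

{"fn": "apply_moves", "kwargs": {
  "rows": [
    [10,0,0,0,0,0],
    [25,0,0,0,0,0],
    [45,0,-20,0,0,0],
    [45,0,-30,0,0,0],
    [20,0,-50,0,0,0]
  ]
}}

```text
time: 15.18
tool_pos: [407.1, 85.6, 215.4]
tcp_rot: [-180.0, -0.3, -176.0]
ft_force: [1.7, -0.1, 0.7]
finger_gap: -0.1
grip_force: 0.0
```

{"fn": "apply_moves", "kwargs": {
  "rows": [
    [0,0,0,0,0,0],
    [0,0,0,0,0,0],
    [0,0,0,0,0,0],
    [0,0,0,0,0,0],
    [0,0,0,0,0,0]
  ]
}}

```text
time: 15.8
tool_pos: [411.1, 85.8, 216.5]
tcp_rot: [-180.0, -0.1, -176.0]
ft_force: [0.4, -0.1, -0.4]
finger_gap: -0.0
grip_force: 0.0
```

```bash
python3 - <<'E'
from h import *
s=sense();print(s['time'],s['tool_pos'],s['ft_force'])
p,d=snap('scene','s5.png')
cv2.imwrite('pics/s5c.png',cv2.resize(cv2.cvtColor(p[150:280,190:340],cv2.COLOR_RGB2BGR),None,fx=4.5,fy=4.5))
for n in ['lever_hinge','lever_tip','board']:
    print(n,[(np.round(r['xyz']),round(r['confidence'],2)) for r in models.place_of(n,'scene')[:3]])
E
```

```text
15.8 [411.08558534  85.82870647 216.47874621] [ 0.40038412 -0.05712434 -0.39229959]
lever_hinge [(array([542.,  92.,  60.]), 0.55)]
lever_tip [(array([638.,  94.,  60.]), 0.7)]
board [(array([309., 172.,   2.]), 0.96), (array([598.,  81.,  19.]), 0.93), (array([545.,  90.,  61.]), 0.65)]
```

View pics/s5c.png

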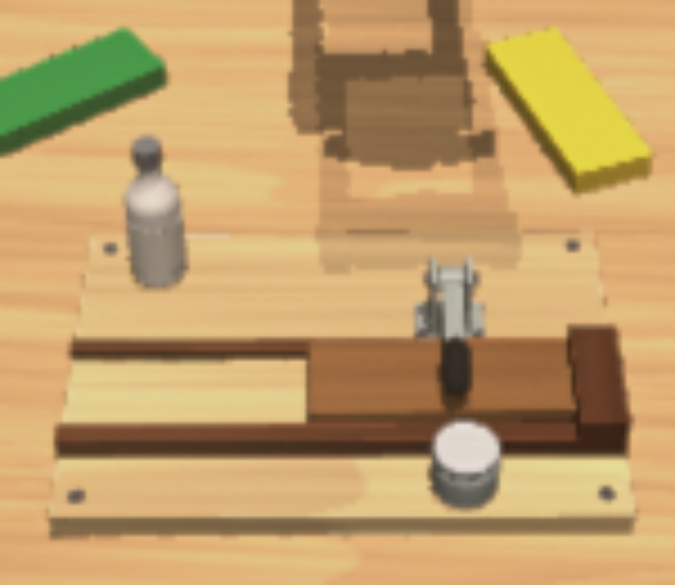

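The lever lies level on the board with its grip at (455,365) and its tip at the hinge's height. The board is still at the stop, and the tin and glue have not moved.

```bash
python3 -c "
from bench import job;print(job.hand_in())"
```

```text
the job is handed in; nothing more can be done
None
```

The board is pushed up against the end stop and the toggle clamp is snapped down onto it; the glue and tin stand where they were, and the job was handed in with the arm clear at about 16 s.

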